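# Set the locating pin of a mould insert with the bench locking clamp

### The job

Push the steel mould insert along its channel until it is fully home against the end stop, then swing the locking clamp's handle down over centre so that it stays locked by itself and presses the brass pin flush. Once you have let go of the locked handle, flick the release lever's paddle down to spring the clamp open again. Feel your way and never force the insert, the handle or the paddle against their stops, open the clamp only with the release lever, leave the insert home in the channel and leave the other things on the bench where they are.

Things in the scene. Friction and masses are not known exactly. Their poses are not given: they have to be found in the camera images.
- clamp: Bench-mounted locking clamp of plain steel, bolted down; its place and yaw vary. Origin on the bench top right below its pivot, z up. The handle points to the clamp's -x, the jaw arm (reaching 105 mm out, 22 mm wide, up to 125 mm above the bench when open) to its +x. The insert's channel runs along the clamp's y, at x = +96 mm.
- pivot (a point): Pivot of handle and jaw, 95 mm above the bench; the pivot axis runs along the clamp's y.
- nest (a point): Point on the channel's floor right under the jaw's pad, at (96, 0, 50) mm in the clamp's frame; axes as the clamp's. The floor is 50 mm above the bench and runs from y = -140 mm (open end) to the stop; guide rails along it are 33 mm apart, 6 mm thick, 8 mm high. With the clamp open the pad is about 8 mm above the top of the pin.
- stop (a point): Foot of the end stop's face on the channel's floor, at (96, 20, 50) mm in the clamp's frame. The stop is a 44 mm wide, 16 mm high steel block; the insert is pushed towards the clamp's +y against it.
- handle (a joint): Handle angle, rad: 0 = open at rest (it rises 0.80 rad above level towards the clamp's -x), grows as it swings down, 0.80 = level. A spring pushes it open until it passes centre, then holds it shut. The screw setting is unknown: centre lies somewhere in 0.60 to 0.85, the solid stop 0.05 further, so feel for it: at the grip the force falls off near centre, then rises steeply at the stop.
- grip_top (a point): Point on the upper face of the handle's round grey plastic grip, 115 mm from the pivot along the handle, 11 mm off its axis. The grip is 22 mm in diameter, from 85 to 140 mm from the pivot; the steel bar inside of that is 16 mm square. x axis along the handle towards the pivot, z out of its upper side. Pushing it square to the handle takes up to about 13 N before centre.
- lever (a joint): Angle of the release lever, rad: 0 = at rest, grows as its paddle is pushed down, at most 0.65 (end of travel). A spring returns it. With the clamp locked its nose meets the handle at about 0.1 to 0.15 rad and springs it open between 0.2 and 0.4 rad (8 to 17 mm at the paddle); this takes about 3 to 8 N.
- lever_axis (a point): Release lever's axis, along the clamp's y, on the handle's side below the handle: about 65 mm from the pivot and 71 mm above the bench, both changed by up to 9 mm with the screw setting.
- paddle_top (a point): Middle of the upper face of the release lever's steel paddle, 36 x 28 x 6 mm, on the clamp's +y side, 60 mm beside the handle's middle plane and 42 mm out from the lever's axis. Near level at rest, 60 to 88 mm above the bench (it varies with the screw setting).
- insert: Steel mould insert, a bar 30 mm (x) x 90 mm (y) x 18 mm high, about 0.35 kg, with a row of shallow cavities; origin at the centre of its underside, +y towards the stop. Lies loose in the channel, 20 to 45 mm short of the stop; its top 10 mm stand above the rails. Home: its front end touches the stop, its origin then at y = -25 mm in the nest's frame.
- pin (a joint): How far the brass locating pin (10 mm in diameter, on the insert's centre line 20 mm behind its front end, that is 25 mm ahead of its origin) has been pressed into the insert, m: 0 = standing 8 mm proud, 0.008 = flush. Tight fit: about 5 N to move, stays where it is left.
- brush: Flat bench brush lying beside the clamp, about 225 mm long, 56 mm wide, 15 mm high. To be left alone.
- knife: Small knife with a wooden handle lying beside the clamp, 180 mm long, 14 mm high. To be left alone.
- spare_bar: Smaller spare steel bar, 24 x 60 x 14 mm, lying on the bench behind the end stop. To be left alone.
Mind the look-alikes: they are no part of the job. Leave any orange look-alike of the insert alone.

How it is judged:
On the way, in this order (a step that is already met when the one before it is completed fails the run):
1. the insert is home against the stop, with the clamp open and the pin still proud (y of insert in the frame of nest above -0.0275 m and value of joint handle below 0.1 rad and value of joint pin below 0.002 m), for 0.1 s.
2. the clamp stays locked by itself, untouched by the robot, with the pin pressed flush (value of joint handle above 0.6 rad and value of joint pin above 0.0065 m and contact force between each of the fingers, the arm and handle below 0.1 N), for 0.5 s.
3. the release lever is pressed while the clamp is still locked (value of joint lever above 0.1 rad and value of joint handle above 0.55 rad).
At the end, for the whole second after the job is handed in: The clamp is open again (handle within 0.1 rad of its open rest, release lever back within 0.08 rad of rest), the pin is pressed at least 6.5 of its 8 mm, and the insert lies flat and still in the channel within 3 mm of the end stop (value of joint handle below 0.1 rad and value of joint lever below 0.08 rad and value of joint pin above 0.0065 m and y of insert in the frame of nest above -0.028 m and z of insert in the frame of nest below 0.002 m and linear speed of insert below 0.01 m/s); the robot touches nothing.
It fails at once if the handle is forced: more than 28 N on it (contact force between any of the fingers, the arm and handle above 28 N).
It fails at once if the release lever is forced: more than 25 N on it (contact force between any of the fingers, the arm and lever above 25 N).
It fails at once if the insert is rammed or squeezed: more than 40 N on it (contact force between the fingers and insert above 40 N).
It fails at once if a bystander is pushed more than 30 mm (distance of any of brush, knife, spare_bar from where it was at the start of the episode above 0.03 m).
It also fails if it takes over 72 s, if anything falls off the work surface, if the arm or the gripper's body presses on something with over 40 N, if the wrist force passes 120 N, or if a joint passes its speed limit or range.

### The arm

A 7-joint arm with a two-finger parallel gripper is mounted at the origin on the work surface. World frame = base frame: x ahead of the robot, y to its left, z up, the work surface at z = 0. Lengths are in m, angles in rad, forces in N, time in s.
With the tool pointing down it reaches from about 0.425 to 0.95 m from the base axis. Payload 4.7 kg.
Tool frame: the origin (TCP) lies on the centre line of the jaws, within the pads' length; the fingertips stand robot.nose_length ahead of it and the grasp point (between the pads) lies 8 mm behind it (robot.nose_length is the distance from the TCP to the fingertips, in m); z points along the fingers, x is the direction in which the jaws open and shut, and the axes are right-handed (so a half turn about z gives the same grasp; the last joint's range is limited). The gripper opens to 85 mm and grips with 20 to 120 N. Pads are 22 mm wide; open, the fingers measure 114 mm over their backs; the gripper's body (76 mm by 85 mm) begins 54 mm behind the grasp point. The pads swing forward as they close: fully open they stand 13 mm farther back than shut.
Start: joints at [-1.211, 0.469, -0.049, 1.532, 0.024, 1.141, -0.082], TCP at [0.256, 0.625, 0.242] pointing down, gripper open.
Joint ranges: [-2.59, 2.59], [-0.33, 1.99], [-1.39, 1.29], [0.1, 2.45], [-1.04, 4.18], [0.21, 1.99], [-2.66, 2.66]. Speed limits (rad/s): [2.57, 2.57, 3.14, 3.14, 3.14, 3.14, 3.14].

### API

Orientations are given as [roll, pitch, yaw] about the fixed x, y, z axes, in that order (R = Rz(yaw) Ry(pitch) Rx(roll)).
In Python, from plant import robot gives the robot as it stands. Calls block until the motion is done:
- robot.goto(position, orientation): joint-space move of the TCP to a pose.
- robot.move_straight(position, vel=0.15, attitude=None, contact_N=None): straight line of the TCP; attitude=None keeps the orientation; vel is the mean speed in m/s. With contact_N (N) it stops when the force on the tool has changed by that much, and returns True; else False.
- robot.move_joints(angles): joint-space move.
- robot.grip(opening, strength=None): opening from 0.0 (shut) to 1.0 (fully open); strength is the grip in N (None keeps the last); returns when the fingers have stopped.
- robot.sleep(seconds).
- robot.inverse_kinematics(position, orientation): joint angles nearest the present ones, or None.
- robot.sense(): the state.
- robot.grab_frame(name): name is "scene" or "top"; returns a dict with "image" (480x640x3 uint8, red, green, blue), "range_z" (480x640 float32, m along the optical axis (not along the pixel's ray), 0 where there is no reading), "fx", "fy", "cx", "cy" (pixels), "dist_coeffs" ([k1, k2, p1, p2, k3] as OpenCV has them; the pictures are not rectified), "R" (3x3) and "t" (3): a world point X has camera coordinates R X + t. Camera axes: x right, y down, z forward; pixel columns grow to the right and rows downward; lengths in m; the calibration is good to about 2 mm. A picture is of the moment at which its call begins.
A pose or a line that the arm cannot do raises robot.IKError and nothing moves.
- robot.close_job(): hands the job in, once; it reports no verdict.
The state is a dict: "t": time; "joint_pos": joint angles; "joint_velocities": joint speeds; "effort": joint torques, N m; "tcp_pos": TCP position; "tcp_rot": TCP orientation; "wrist_force": force on the tool from outside, world axes, zero at the start; "torque": the same for the moment, N m; "opening": opening from 0.0 (shut) to 1.0 (fully open).
Only numpy, scipy, OpenCV 4.12 (cv2) and the standard library are available. Lean on these libraries where they do the work, as an engineer would, in place of code of your own. Each camera call takes 0.05 s, during which the arm holds its last target.

## Working session

There is one attempt and no reset: what is moved stays moved. The work goes in short steps, each a Python script; the robot and the scene stay as the last script left them, time stands still between calls to the robot, and variables do not carry over. Pictures are saved under pics/ and viewed, and the job is handed in when it is done.

```bash
ls; mkdir -p pics; python3 - <<'E'
from plant import robot
import cv2, numpy as np
s=robot.sense(); print({k:np.round(v,3) for k,v in s.items()}, robot.nose_length)
for n in ("scene","top"):
    f=robot.grab_frame(n); cv2.imwrite(f"pics/{n}0.png",f["image"][:,:,::-1]); np.savez(f"pics/{n}0.npz",**f)
    print(n,f["fx"],f["fy"],f["cx"],f["cy"],f["dist_coeffs"],f["R"],f["t"])
E
```

```text
pics
{'t': np.float64(0.0), 'joint_pos': array([-1.211,  0.469, -0.049,  1.534,  0.024,  1.141, -0.082]), 'joint_velocities': array([-0.   ,  0.002,  0.   , -0.   , -0.   ,  0.002,  0.002]), 'effort': array([ 1.0000e-03, -5.1031e+01, -4.6000e-02, -2.3772e+01,  1.1000e-02,
        7.0000e-03,  0.0000e+00]), 'tcp_pos': array([0.256, 0.624, 0.241]), 'tcp_rot': array([3.142e+00, 2.000e-03, 1.182e+00]), 'wrist_force': array([-0.186, -0.917,  0.01 ]), 'torque': array([-0.023,  0.003, -0.004]), 'opening': np.float64(1.003)} 0.011
scene 621.7978853795865 621.7978853795865 298.9502967073129 239.3154919776094 [-0.04728312  0.          0.          0.          0.        ] [[ 0.20495777  0.97876415 -0.00361388]
 [ 0.68408116 -0.14588854 -0.7146674 ]
 [-0.70001805  0.14400444 -0.69945511]] [-0.17035962 -0.30770862  1.41702328]
top 488.4997901721744 488.4997901721744 313.12718838906005 238.47789879644859 [-0.09593645  0.          0.          0.          0.        ] [[ 0.01425172 -0.99986946 -0.00761246]
 [-0.9887287  -0.01295732 -0.14915654]
 [ 0.14903844  0.0096524  -0.98878429]] [0.0756542  0.60564756 0.96211516]
```

View pics/scene0.png

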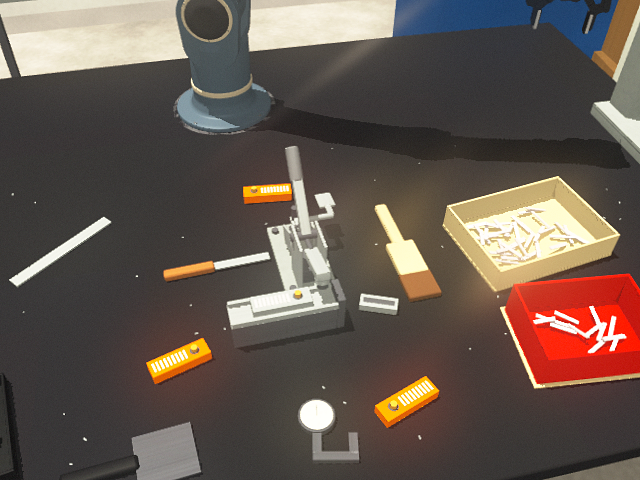

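View pics/top0.png

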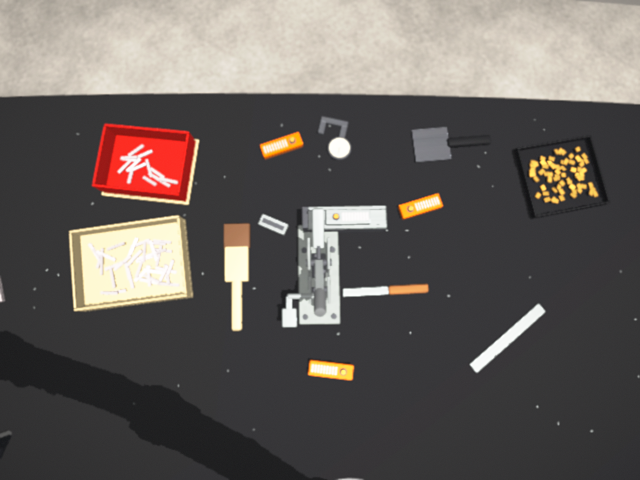

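The top view shows the clamp at about (320,270), with the channel at (343,217) and the pin at (335,216). The steel insert sits in the channel, and the end stop is at its left end near (305,217). The paddle is at (289,317). The three orange look-alikes are at (281,145), (421,206) and (331,370). I'll enlarge this area and measure.

```bash
cat > h.py <<'E'
import numpy as np, cv2
def cloud(f):
    K=np.array([[f["fx"],0,f["cx"]],[0,f["fy"],f["cy"]],[0,0,1.]])
    v,u=np.mgrid[0:480,0:640]
    p=cv2.undistortPoints(np.stack([u,v],-1).reshape(-1,1,2).astype(np.float64),K,np.array(f["dist_coeffs"])).reshape(480,640,2)
    z=f["range_z"].astype(float)
    P=np.dstack([p[...,0]*z,p[...,1]*z,z])
    return (P-np.array(f["t"]))@np.array(f["R"])
def proj(f,X):
    K=np.array([[f["fx"],0,f["cx"]],[0,f["fy"],f["cy"]],[0,0,1.]])
    return cv2.projectPoints(np.array(X,float).reshape(-1,1,3),cv2.Rodrigues(np.array(f["R"]))[0],np.array(f["t"]),K,np.array(f["dist_coeffs"]))[0].reshape(-1,2)
E
python3 - <<'E'
import numpy as np,cv2
from h import *
f=np.load("pics/top0.npz"); W=cloud(f)
c=f["image"][190:340,265:405,::-1]; cv2.imwrite("pics/c_top.png",cv2.resize(c,None,fx=4,fy=4,interpolation=cv2.INTER_CUBIC)[:600])
g=np.load("pics/scene0.npz");V=cloud(g)
c=g["image"][135:355,215:365,::-1]; cv2.imwrite("pics/c_scene.png",cv2.resize(c,None,fx=2.7,fy=2.7,interpolation=cv2.INTER_CUBIC))
for n,u,v in [("bench",380,350),("pin",335,216),("ins R",384,217),("ins",360,217),("stop",305,217),("padl",289,317),("grip",320,309),("base",335,315)]:
    print(n,W[v,u].round(4))
for n,u,v in [("pin",298,294),("padl",325,200),("grip",292,160),("ins",270,302)]:
    print("s",n,V[v,u].round(4))
E
```

```text
bench [ 0.3767 -0.0594 -0.0007]
pin [0.6462 0.0403 0.0769]
ins R [ 0.6516 -0.0627  0.0461]
ins [ 0.6465 -0.0108  0.0685]
stop [0.6449 0.1008 0.0691]
padl [0.4437 0.1291 0.0686]
grip [0.4595 0.069  0.2018]
base [0.4487 0.0364 0.0161]
s pin [0.6528 0.0362 0.0745]
s padl [0.4508 0.1258 0.07  ]
s grip [0.4783 0.0636 0.186 ]
s ins [ 0.6541 -0.006   0.0683]
```

View pics/c_top.png

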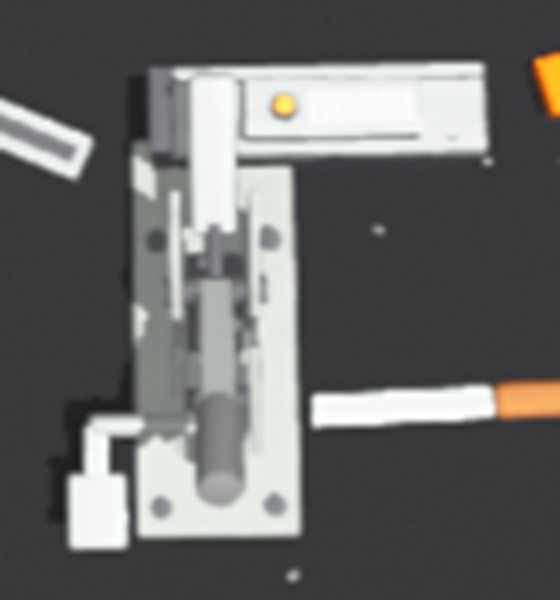

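View pics/c_scene.png

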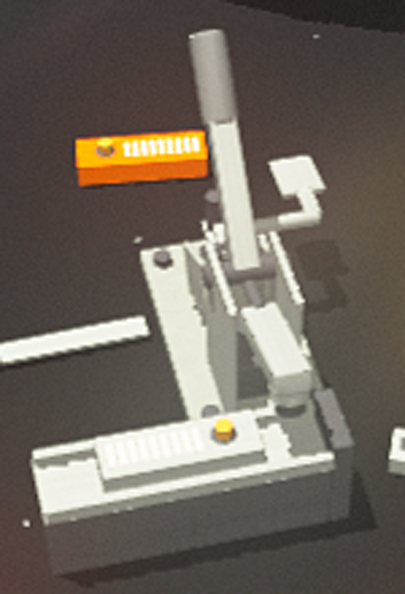

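```bash
python3 - <<'E'
import numpy as np,cv2
from h import *
for nm in ("top","scene"):
    f=np.load(f"pics/{nm}0.npz"); W=cloud(f); P=W.reshape(-1,3)
    def rect(n,lo,hi):
        Q=P[np.all((P>lo)&(P<hi),1)]
        (c,s,a)=cv2.minAreaRect((Q[:,:2]*1000).astype(np.float32)); print(nm,n,len(Q),np.round(c,1),np.round(s,1),round(a,2),"z",np.median(Q[:,2]).round(4))
        return Q
    rect("channel",[.60,-.09,.042],[.70,.13,.063])
    rect("channel+ins+stop",[.60,-.09,.044],[.70,.13,.072])
    rect("insert",[.60,-.09,.065],[.70,.055,.072])
    rect("pin",[.62,0,.0735],[.67,.055,.08])
    rect("stop",[.60,.08,.062],[.70,.13,.072])
    rect("base",[.42,-.01,.008],[.61,.12,.022])
    rect("jaw",[.53,.03,.10],[.70,.12,.13])
    rect("paddle",[.41,.105,.055],[.47,.16,.09])
    rect("handle",[.41,.03,.12],[.56,.105,.25])
    rect("spare",[.60,.11,.008],[.70,.19,.02])
E
```

```text
top channel 870 [648.1  21.2] [ 46.3 171.4] 1.73 z 0.0555
top channel+ins+stop 1612 [648.1  21.2] [ 46.3 171.4] 1.73 z 0.0605
top insert 582 [648.1  11.3] [30.6 86.3] 1.82 z 0.0684
top pin 18 [646.3  38.3] [8.6 8.2] 1.02 z 0.0769
top stop 117 [645.8 100.9] [14.1 42.6] 88.08 z 0.0658
top base 2066 [520.5  51.7] [181.1 122.4] 1.05 z 0.0122
top jaw 678 [593.6  73.1] [126.   48.4] 0.94 z 0.1088
top paddle 276 [447.7 128.2] [43.2 26. ] 0.87 z 0.0694
top handle 517 [493.2  69.4] [91.4 21.1] 1.11 z 0.1755
top spare 321 [635.3 147.5] [94.5 36.1] 65.14 z 0.0141
scene channel 2222 [639.   17.8] [ 75.  172.4] 2.45 z 0.0519
scene channel+ins+stop 3334 [638.9  17.7] [ 74.6 172.5] 2.67 z 0.0577
scene insert 963 [636.   9.] [65.  90.3] 4.56 z 0.0677
scene pin 28 [649.8  35. ] [9.4 9. ] 13.73 z 0.0756
scene stop 187 [648.9  97.5] [46.1 12.6] 1.8 z 0.0656
scene base 1232 [514.2  50.1] [158.7 118.7] 1.92 z 0.0118
scene jaw 1056 [595.   66.4] [ 49.5 130.4] 86.71 z 0.1089
scene paddle 241 [448.2 124.9] [43.6 28.1] 1.53 z 0.0681
scene handle 895 [499.6  66.3] [86.5 21.9] 0.7 z 0.1641
scene spare 475 [643.8 166.4] [58.9 29.1] 67.88 z 0.0133
```

Both cameras agree to about 3 mm, so I'm averaging them. That gives clamp yaw ≈ 0.030, pivot (0.551, 0.070), stop y ≈ 0.092, pin (0.648, 0.037, 0.076) and insert rear end y ≈ -0.033. The insert is therefore about 36 mm short of the stop, which fits the stated range. The steel bar in the channel is the real insert, because its pin reads at z = 76 mm and all the orange bars lie on the bench. Next I'll check IK for the planned poses.

```bash
cat >> h.py <<'E'
from scipy.spatial.transform import Rotation as Rn
YAW=0.030; C0=np.array([0.551,0.070,0.0]); RC=Rn.from_euler('z',YAW).as_matrix()
def cw(p): return C0+RC@np.array(p,float)      # clamp -> world
def att(zc, yc):  # tool z and approx tool y in clamp frame -> rpy world
    z=np.array(zc,float); z/=np.linalg.norm(z); y=np.array(yc,float); y-=y@z*z; y/=np.linalg.norm(y)
    R=RC@np.column_stack([np.cross(y,z),y,z]); return Rn.from_matrix(R).as_euler('xyz').tolist()
NOSE=0.011
def tcp_for_tip(tipc, zc):
    z=np.array(zc,float); z/=np.linalg.norm(z); return cw(np.array(tipc)-NOSE*z)
def grip_pt(th,r=0.115,off=0.011):
    a=0.8-th; d=np.array([-np.cos(a),0,np.sin(a)]); n=np.array([np.sin(a),0,np.cos(a)])
    return np.array([0,0,0.095])+r*d+off*n, -n
E
python3 - <<'E'
from plant import robot
from h import *
def t(n,p,o):
    q=robot.inverse_kinematics(p,o); print(n,np.round(p,3),None if q is None else np.round(q,2))
for s in (1,-1):
    o=att([0,0,-1],[s,0,0])
    for y,z in ((-.135,.35),(-.135,.06),(-.07,.06)): t(f"push{s}",tcp_for_tip([.096,y,z],[0,0,-1]),o)
    for tilt in (0,.2,.4,.6,.8):
        for th in (0,.8):
            zc=[-np.sin(tilt),0,-np.cos(tilt)]; p,n=grip_pt(th)
            t(f"grip y{s} tilt{tilt} th{th}",tcp_for_tip(p,zc),att(zc,[0,s,0]))
            t(f"grip x{s} tilt{tilt} th{th}",tcp_for_tip(p,zc),att(zc,[s,0,0]))
    zc=[0,-.2,-1]
    t(f"pad{s}",tcp_for_tip([-.107,.064,.069],zc),att(zc,[s,0,0]))
    t(f"pady{s}",tcp_for_tip([-.107,.064,.069],zc),att(zc,[0,s,0]))
t("via",[.256,.624,.42],robot.sense()["tcp_rot"])
E
```

```text
push1 [ 0.651 -0.062  0.361] [-0.3   0.38  0.47  1.44 -0.17  1.36  1.78]
push1 [ 0.651 -0.062  0.071] [-0.11  0.62  0.2   1.74 -0.16  0.8   1.77]
push1 [0.649 0.003 0.071] [-0.17  0.61  0.14  1.75 -0.11  0.79  1.62]
grip y1 tilt0 th0 [0.479 0.068 0.196] [ 0.7   0.44 -1.17  1.98  0.48  1.03  2.48]
grip x1 tilt0 th0 [0.479 0.068 0.196] [-0.44  0.21  0.25  2.04 -0.06  0.9   1.44]
grip y1 tilt0 th0.8 [0.436 0.067 0.117] [ 0.69  0.53 -1.17  2.15  0.65  0.88  2.3 ]
grip x1 tilt0 th0.8 [0.436 0.067 0.117] [-0.41  0.26  0.19  2.2  -0.08  0.68  1.43]
grip y1 tilt0.2 th0 [0.481 0.068 0.196] [ 0.65  0.59 -1.17  1.86  0.47  1.27  2.47]
grip x1 tilt0.2 th0 [0.481 0.068 0.196] [-0.36  0.31  0.19  1.91 -0.1   1.12  1.48]
grip y1 tilt0.2 th0.8 [0.438 0.067 0.117] [ 0.65  0.66 -1.18  2.02  0.58  1.11  2.34]
grip x1 tilt0.2 th0.8 [0.438 0.067 0.117] [-0.34  0.36  0.15  2.08 -0.11  0.91  1.48]
grip y1 tilt0.4 th0 [0.483 0.068 0.195] [ 0.59  0.72 -1.18  1.74  0.45  1.48  2.44]
grip x1 tilt0.4 th0 [0.483 0.068 0.195] [-0.29  0.42  0.13  1.79 -0.11  1.33  1.49]
grip y1 tilt0.4 th0.8 [0.44  0.067 0.116] [ 
[... 2386 characters left out ...]
442 0.067 0.115] [-0.44  0.59  0.35  1.85 -0.23  1.35  0.07]
grip x-1 tilt0.6 th0.8 [0.442 0.067 0.115] [-0.65  0.66  0.65  1.87 -0.36  1.38 -1.34]
grip y-1 tilt0.8 th0 [0.487 0.068 0.193] [-0.34  0.65  0.26  1.6  -0.18  1.72  0.02]
grip x-1 tilt0.8 th0 [0.487 0.068 0.193] [-0.61  0.74  0.69  1.62 -0.33  1.76 -1.32]
grip y-1 tilt0.8 th0.8 [0.444 0.067 0.114] [-0.37  0.7   0.27  1.75 -0.21  1.53  0.05]
grip x-1 tilt0.8 th0.8 [0.444 0.067 0.114] [-0.61  0.78  0.65  1.76 -0.36  1.58 -1.3 ]
pad-1 [0.442 0.133 0.08 ] [-1.    0.45  0.63  2.17 -0.12  0.68 -1.85]
pady-1 [0.442 0.133 0.08 ] [-0.81  0.41  0.39  2.16  0.05  0.68 -0.46]
via [0.256 0.624 0.42 ] [-1.22  0.39 -0.04  1.26  0.01  1.5  -0.07]
```

```bash
cat > s1.py <<'E'
from plant import robot
from h import *
o=att([0,0,-1],[1,0,0]); zc=[0,0,-1]
s=robot.sense()
robot.move_straight([.256,.624,.36],vel=.3)
robot.goto(tcp_for_tip([.096,-.135,.33],zc),o)
robot.grip(0.0)
robot.move_straight(tcp_for_tip([.096,-.135,.10],zc),vel=.25)
f=robot.grab_frame("top"); cv2.imwrite("pics/top1.png",f["image"][150:350,220:440,::-1].repeat(3,0).repeat(3,1)); 
g=robot.grab_frame("scene"); cv2.imwrite("pics/scene1.png",g["image"][100:360,180:430,::-1].repeat(2,0).repeat(2,1)); 
s=robot.sense(); print(s["t"],s["tcp_pos"],s["wrist_force"],s["opening"])
E
python3 s1.py
```

```text
5.3667 [ 0.65220339 -0.06230371  0.11286045] [-0.37735161 -0.23323481 -0.48142542] 0.00045674888742275305
```

View pics/top1.png

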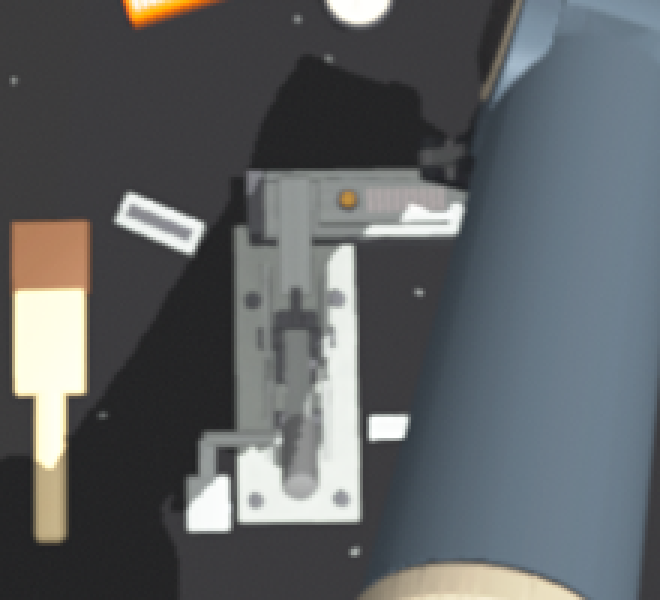

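View pics/scene1.png

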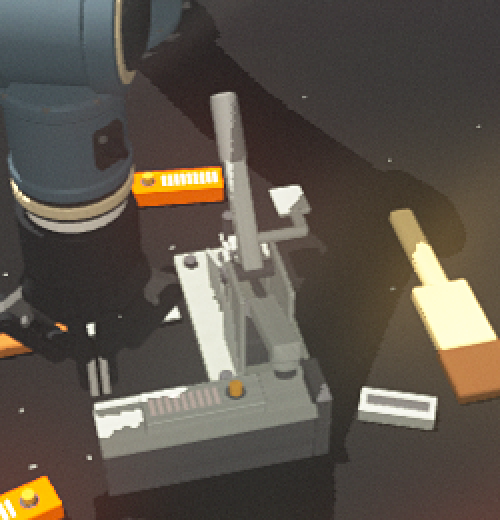

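The closed fingertips are over the open end of the channel, centred between the rails, at about (97,375) in the scene crop. Lowering and pushing.

```bash
cat > s2.py <<'E'
from plant import robot
from h import *
zc=[0,0,-1]
print("down contact",robot.move_straight(tcp_for_tip([.096,-.135,.0595],zc),vel=.08,contact_N=6))
s=robot.sense(); print(s["t"],s["tcp_pos"],s["wrist_force"]); f0=s["wrist_force"]
c=robot.move_straight(tcp_for_tip([.096,-.060,.0595],zc),vel=.025,contact_N=7)
s=robot.sense(); print(c,s["t"],s["tcp_pos"],np.round(s["wrist_force"]-f0,2), (RC.T@(s["tcp_pos"]-C0)).round(4))
E
python3 s2.py
```

```text
down contact False
6.025 [ 0.65103723 -0.06221828  0.07022097] [0.07728707 0.65348104 0.06785069]
True 8.0083 [ 0.64954665 -0.00882375  0.07031124] [ 0.44 -1.13  0.82] [ 0.0961 -0.0817  0.0703]
```

```bash
python3 - <<'E'
from plant import robot
from h import *
for i in range(2):
    p=np.array(robot.sense()["tcp_pos"])
    c=robot.move_straight(p+RC@[0,.006,0],vel=.01,contact_N=9)
    s=robot.sense(); print(c,s["t"],np.round(s["wrist_force"],2), (RC.T@(s["tcp_pos"]-C0)).round(4))
for n in("top","scene"):
    f=robot.grab_frame(n); W=cloud(f).reshape(-1,3)
    b=(200,300,270,390) if n=="top" else (270,360,210,370)
    cv2.imwrite(f"pics/{n}2.png",cv2.resize(f["image"][b[0]:b[1],b[2]:b[3],::-1],None,fx=4,fy=4,interpolation=cv2.INTER_CUBIC))
    for nm,lo,hi in (("pin",[.62,.03,.0735],[.67,.10,.08]),("ins",[.62,-.01,.065],[.68,.062,.071])):
        Q=W[np.all((W>lo)&(W<hi),1)]; print(n,nm,len(Q), Q.mean(0).round(4) if len(Q) else "")
E
```

```text
True 8.5833 [ 0.73 -1.    0.57] [ 0.0958 -0.0819  0.07  ]
True 9.15 [ 0.4  -0.44  1.26] [ 0.0956 -0.082   0.0699]
top pin 0 
top ins 59 [0.6463 0.0562 0.0681]
scene pin 11 [0.653  0.0704 0.0751]
scene ins 652 [0.6525 0.0316 0.0678]
```

View pics/scene2.png

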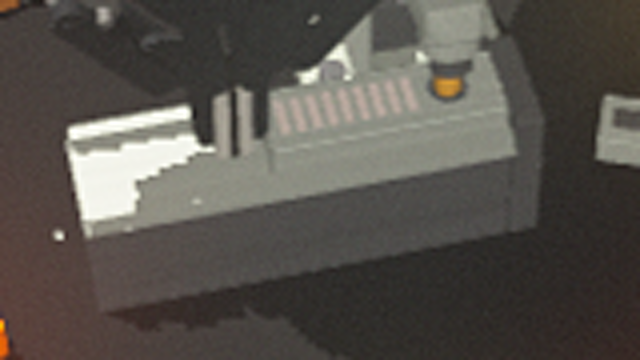

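View pics/top2.png

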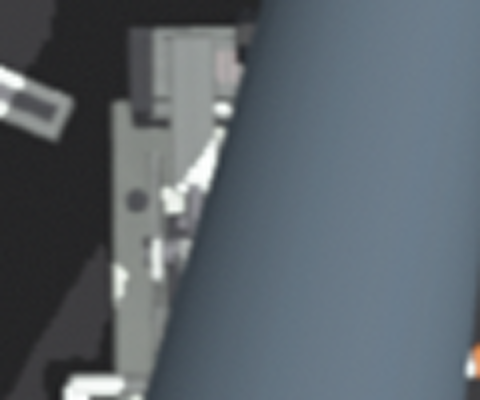

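The insert's front end meets the stop at about (512,110) in the scene crop. The pin is under the pad at (448,85), and repeated light pushes give no more travel, so the insert is home. Now I'll back off and approach the grip.

```bash
cat > s3.py <<'E'
from plant import robot
from h import *
p=np.array(robot.sense()["tcp_pos"])
robot.move_straight(p+RC@[0,-.012,0],vel=.05)
robot.move_straight(p+RC@[0,-.012,.24],vel=.25)
pt,n=grip_pt(0,off=.011+.07); o=att(n,[1,0,0])
robot.goto(tcp_for_tip(pt,n),o)
pt,n=grip_pt(0,off=.011+.02)
robot.move_straight(tcp_for_tip(pt,n),vel=.08,attitude=o,contact_N=5)
for m in("top","scene"):
    f=robot.grab_frame(m); b=(200,340,260,420) if m=="top" else (100,340,210,410)
    cv2.imwrite(f"pics/{m}3.png",cv2.resize(f["image"][b[0]:b[1],b[2]:b[3],::-1],None,fx=2.5,fy=2.5,interpolation=cv2.INTER_CUBIC))
s=robot.sense(); print(s["t"],np.round(s["wrist_force"],2),s["tcp_pos"],tcp_for_tip(pt,n))
E
python3 s3.py
```

```text
12.2833 [0.13 0.76 0.03] [0.50159928 0.06843262 0.20714223] [0.50103018 0.06850046 0.20675763]
```

View pics/scene3.png

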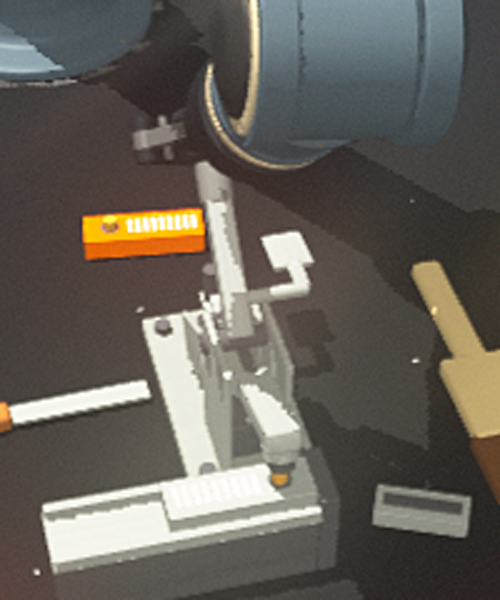

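The insert remains home, with the pin under the pad at (280,478) in the crop, and the gripper is above the grip. Next I'll touch the grip and swing it down in steps while reading the force.

```bash
cat > s4.py <<'E'
from plant import robot
from h import *
def fn(n):
    s=robot.sense(); f=RC.T@np.array(s["wrist_force"]); return float(-f@np.array(n)),f,s
pt,n=grip_pt(0); o=att(n,[1,0,0])
print("base",round(fn(n)[0],2))
pt,n=grip_pt(0.06)
c=robot.move_straight(tcp_for_tip(grip_pt(0,off=.003)[0],grip_pt(0)[1]),vel=.03,attitude=o,contact_N=2.5)
F,f,s=fn(grip_pt(0)[1]); p=RC.T@(np.array(s["tcp_pos"])-C0)
tip=p+NOSE*np.array(grip_pt(0)[1]); n=np.array(grip_pt(0)[1])
off=(tip-np.array([0,0,.095]))@(-n); print(c,s["t"],"F",round(F,2),"off",round(off,4))
np.save("off.npy",off)
th=0
hist=[]
while th<0.56:
    th+=0.07
    pt,n=grip_pt(th,off=off)
    c=robot.move_straight(tcp_for_tip(pt,n),vel=.035,attitude=att(n,[1,0,0]),contact_N=18)
    F,f,s=fn(n); print(round(th,3),c,"F",round(F,2),f.round(2),"t",round(s["t"],2))
    if F>18 or c: break
E
python3 s4.py
```

```text
base 0.13
True 12.9417 F 7.98 off 0.0121
0.07 False F 10.31 [ 6.71 -1.18  7.83] t 13.3
0.14 False F 9.96 [ 6.46 -0.45  7.6 ] t 13.68
0.21 False F 10.2 [ 5.42 -0.48  8.65] t 14.07
0.28 False F 10.96 [ 3.81 -0.15 10.45] t 14.45
0.35 False F 9.95 [3.09 0.54 9.56] t 14.83
0.42 False F 8.72 [2.27 0.02 8.48] t 15.22
0.49 False F 8.26 [ 1.56 -0.61  8.18] t 15.6
0.56 False F 6.17 [1.87 0.05 5.9 ] t 15.98
```

```bash
cat > s5.py <<'E'
from plant import robot
from h import *
def fn(n):
    s=robot.sense(); f=RC.T@np.array(s["wrist_force"]); return float(-f@np.array(n)),f,s
off=float(np.load("off.npy")); th=0.56; low=0
while th<0.93:
    th+=0.012
    pt,n=grip_pt(th,off=off)
    c=robot.move_straight(tcp_for_tip(pt,n),vel=.015,attitude=att(n,[1,0,0]),contact_N=7)
    F,f,s=fn(n); print(round(th,3),c,"F",round(F,2),"t",round(s["t"],2))
    if F>15 or c: break
    low = low+1 if F<1.0 else 0
    if low>=3: break
np.save("th.npy",th)
E
python3 s5.py
```

```text
0.572 False F 6.23 t 16.23
0.584 False F 6.29 t 16.48
0.596 False F 5.5 t 16.73
0.608 False F 4.09 t 16.98
0.62 False F 4.8 t 17.23
0.632 False F 3.92 t 17.48
0.644 False F 4.74 t 17.73
0.656 False F 3.87 t 17.98
0.668 False F 3.42 t 18.23
0.68 False F 3.16 t 18.48
0.692 False F 3.76 t 18.73
0.704 False F 1.71 t 18.98
0.716 False F 1.7 t 19.23
0.728 False F 2.04 t 19.48
0.74 False F 0.49 t 19.73
0.752 False F 0.25 t 19.98
0.764 False F 0.17 t 20.23
```

The force faded to about 0 near 0.74, so the handle has gone over centre on its own. I'll back off and check.

```bash
cat > s6.py <<'E'
from plant import robot
from h import *
off=float(np.load("off.npy")); th=float(np.load("th.npy"))
pt,n=grip_pt(th,off=off+.08); robot.move_straight(tcp_for_tip(pt,n),vel=.12)
p=np.array(robot.sense()["tcp_pos"]); robot.move_straight(p+[0,0.14,.06],vel=.25)
f=robot.grab_frame("top"); g=robot.grab_frame("scene"); np.savez("pics/top4.npz",**f); np.savez("pics/scene4.npz",**g)
cv2.imwrite("pics/top4.png",cv2.resize(f["image"][190:345,260:400,::-1],None,fx=3.8,fy=3.8,interpolation=cv2.INTER_CUBIC))
cv2.imwrite("pics/scene4.png",cv2.resize(g["image"][150:350,215:365,::-1],None,fx=3,fy=3,interpolation=cv2.INTER_CUBIC))
s=robot.sense(); print(s["t"],s["tcp_pos"],np.round(s["wrist_force"],2))
E
python3 s6.py
```

```text
21.9083 [0.43873037 0.20420358 0.26072634] [ 0.52 -0.21 -0.22]
```

View pics/scene4.png

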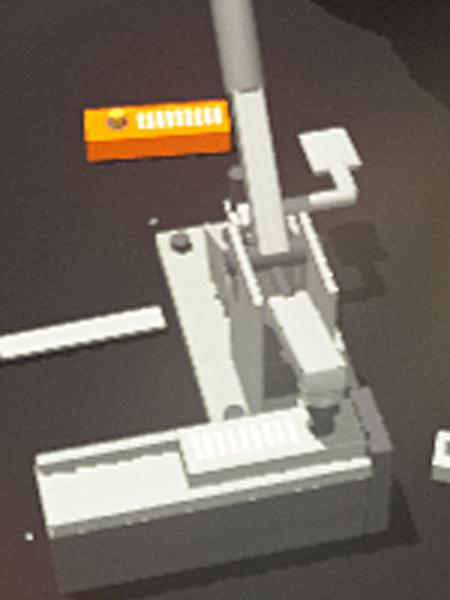

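View pics/top4.png

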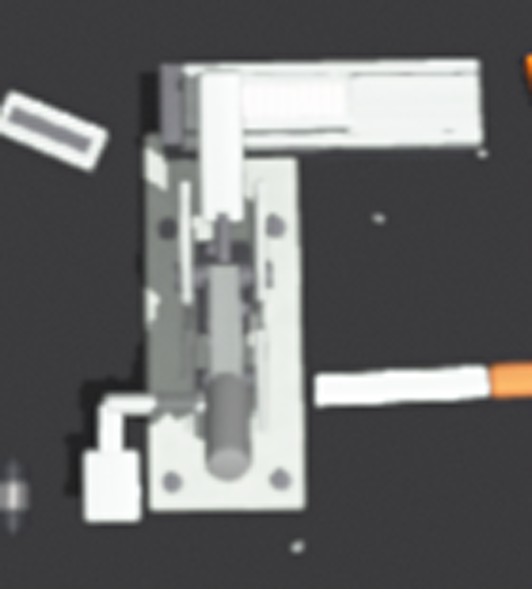

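```bash
cat >> h.py <<'E'
def hang(f):
    P=(cloud(f).reshape(-1,3)-C0)@RC
    m=(np.abs(P[:,1])<.014)&(P[:,0]<-.035)&(P[:,0]>-.16)&(P[:,2]>.085)&(P[:,2]<.24)
    r=np.hypot(P[:,0],P[:,2]-.095); m&=(r>.088)&(r<.135)
    Q=P[m]; n=len(Q)
    # upper-edge angle: max over bins
    a=np.arctan2(Q[:,2]-.095,-Q[:,0]); return n,float(np.median(a)),float(np.percentile(a,95))
E
python3 - <<'E'
from h import *
for k in ("top0","top4","scene0","scene4"):
    print(k,hang(np.load(f"pics/{k}.npz")))
for k in ("top0","top4","scene0","scene4"):
    P=(cloud(np.load(f"pics/{k}.npz")).reshape(-1,3)-C0)@RC
    m=(np.abs(P[:,1])<.008)&(P[:,0]>.07)&(P[:,0]<.104)&(P[:,2]>.08)&(P[:,2]<.14); print(k,m.sum(),np.median(P[m,2]).round(4), "xmax",P[m,0].max())
E
```

```text
top0 (222, 0.8800743234232344, 0.9124099176312903)
top4 (218, 0.8796411077186941, 0.9152749115032845)
scene0 (422, 0.8879902212328558, 0.9273511475449282)
scene4 (424, 0.88634395716204, 0.93252322900236)
top0 150 0.112 xmax 0.10124843028407576
top4 151 0.1122 xmax 0.10128202620546256
scene0 150 0.1117 xmax 0.10399313258248792
scene4 149 0.1122 xmax 0.10384984211509449
```

The handle angle measures the same as at the start, so it sprang back fully. It had been near centre but not past it. I'll repeat and this time go on until the rise at the stop is felt.

```bash
cat > s7.py <<'E'
from plant import robot
from h import *
def fn(n):
    s=robot.sense(); f=RC.T@np.array(s["wrist_force"]); return float(-f@np.array(n)),f,s
off=float(np.load("off.npy"))
pt,n=grip_pt(0,off=.07); o=att(n,[1,0,0])
robot.move_straight(tcp_for_tip(grip_pt(0,off=.11)[0],n),vel=.25,attitude=o)
robot.move_straight(tcp_for_tip(grip_pt(0,off=.018)[0],n),vel=.15,attitude=o,contact_N=5)
robot.move_straight(tcp_for_tip(grip_pt(0,off=.008)[0],n),vel=.03,attitude=o,contact_N=2.5)
th=0
while th<0.69:
    th+=0.1
    pt,n=grip_pt(th,off=off)
    c=robot.move_straight(tcp_for_tip(pt,n),vel=.04,attitude=att(n,[1,0,0]),contact_N=18)
    F,f,s=fn(n); print(round(th,3),c,"F",round(F,2),"t",round(s["t"],2))
    if F>18 or c: raise SystemExit
while th<0.95:
    th+=0.01
    pt,n=grip_pt(th,off=off)
    c=robot.move_straight(tcp_for_tip(pt,n),vel=.012,attitude=att(n,[1,0,0]),contact_N=7)
    F,f,s=fn(n); print(round(th,3),c,"F",round(F,2),"t",round(s["t"],2))
    if F>7 or c: break
np.save("th.npy",th)
E
python3 s7.py
```

```text
0.1 False F 10.09 t 24.32
0.2 False F 9.56 t 24.76
0.3 False F 9.97 t 25.2
0.4 False F 8.51 t 25.64
0.5 False F 8.03 t 26.08
0.6 False F 6.02 t 26.52
0.7 False F 3.18 t 26.97
0.71 False F 2.33 t 27.22
0.72 False F 1.25 t 27.47
0.73 False F 1.0 t 27.72
0.74 False F 0.38 t 27.97
0.75 False F 1.46 t 28.22
0.76 False F 1.47 t 28.47
0.77 False F 0.04 t 28.72
0.78 False F 0.46 t 28.97
0.79 False F 0.68 t 29.22
0.8 False F -0.11 t 29.47
0.81 False F 0.04 t 29.72
0.82 False F -0.37 t 29.97
0.83 False F 0.43 t 30.22
0.84 False F 0.23 t 30.47
0.85 False F 8.45 t 30.72
```

The force stayed near zero, then rose to 8.5 N at 0.85, which is the stop. I'll let go and check.

```bash
cat >> s6.py <<'E'
print(hang(f),hang(g))
for F in (f,g):
    P=(cloud(F).reshape(-1,3)-C0)@RC
    m=(np.abs(P[:,1])<.008)&(P[:,0]>.07)&(P[:,0]<.104)&(P[:,2]>.08)&(P[:,2]<.14); print("jaw",np.median(P[m,2]).round(4))
    m=(np.abs(P[:,1]-.060)<.010)&(np.abs(P[:,0]+.107)<.010)&(P[:,2]>.05)&(P[:,2]<.1); print("paddle",m.sum(),np.median(P[m],0).round(4))
E
sed -i 's/top4/top5/g;s/scene4/scene5/g' s6.py; python3 s6.py
```

```text
32.3917 [0.4301477  0.2040119  0.25058006] [0.09 0.11 0.13]
(283, 0.04943463511628843, 0.0941297068852064) (221, 0.041966673110855016, 0.07864827210611183)
jaw 0.0995
paddle 103 [-0.1056  0.0601  0.0692]
jaw 0.099
paddle 81 [-0.1064  0.0604  0.0684]
```

View pics/scene5.png

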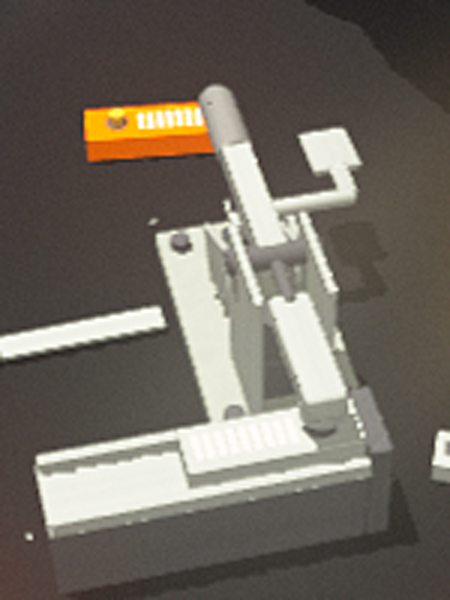

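View pics/top5.png

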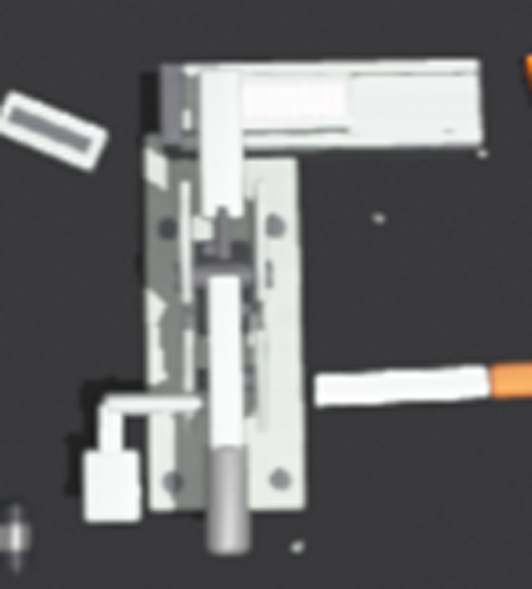

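The clamp holds itself locked. The handle lies near level at (228,500) in the top crop, 0.84 rad from open, and the jaw has dropped 12.7 mm onto the insert. The paddle centre is at (-0.107, 0.060, 0.069) in the clamp frame, within its stated range. I'll press it with the tool leaning away from the handle.

```bash
cat > s8.py <<'E'
from plant import robot
from h import *
zc=np.array([0,-.25,-1.]); zc/=np.linalg.norm(zc); o=att(zc,[0,-1,0])
X,Y=-.107,.056
robot.goto(tcp_for_tip([X,Y+.05,.20],zc),o)
robot.move_straight(tcp_for_tip([X,Y,.10],zc),vel=.12,attitude=o,contact_N=5)
g=robot.grab_frame("scene"); print("before",hang(g)); cv2.imwrite("pics/scene6.png",cv2.resize(g["image"][120:320,215:415,::-1],None,fx=2.8,fy=2.8,interpolation=cv2.INTER_CUBIC))
s=robot.sense(); print(s["t"],(RC.T@(s["tcp_pos"]-C0)).round(4),np.round(s["wrist_force"],2))
E
python3 s8.py
```

```text
before (214, 0.0396821364000974, 0.0757709612596918)
34.9667 [-0.1065  0.0593  0.1112] [-0.4   0.28  0.58]
```

View pics/scene6.png

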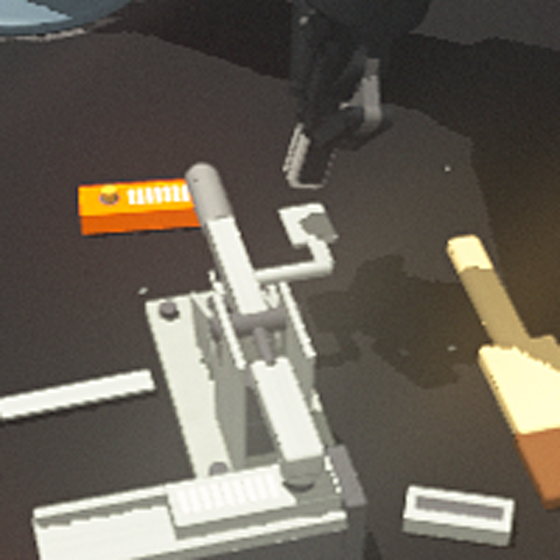

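The fingertips at (305,180) hang over the paddle at (305,222), well clear of the handle, which is still locked. Pressing.

```bash
cat > s9.py <<'E'
from plant import robot
from h import *
zc=np.array([0,-.25,-1.]); zc/=np.linalg.norm(zc); o=att(zc,[0,-1,0])
X,Y=-.107,.056
c=robot.move_straight(tcp_for_tip([X,Y,.066],zc),vel=.03,attitude=o,contact_N=1.5)
s=robot.sense(); z0=s["tcp_pos"][2]; print(c,s["t"],"z0",round(z0,4),np.round(s["wrist_force"],2))
p0=np.array(s["tcp_pos"]); mx=0
for i in range(1,17):
    d=.0015*i
    c=robot.move_straight(p0-[0,0,d],vel=.012,attitude=o,contact_N=8)
    s=robot.sense(); F=s["wrist_force"][2]; mx=max(mx,F); print(round(d*1000,1),c,round(F,2),round(s["t"],2))
    if F>14: break
    if d>.007 and mx>2.5 and F<0.55*mx or c:
        print(hang(robot.grab_frame("scene")))
        if hang(robot.grab_frame("scene"))[1]>.6: break
E
python3 s9.py
```

```text
False 36.25 z0 0.0768 [-0.73  0.36  2.46]
1.5 False 2.06 36.52
3.0 False 2.06 36.79
4.5 False 4.23 37.07
6.0 False 2.55 37.34
7.5 False 3.37 37.62
9.0 False 2.45 37.89
10.5 False 3.76 38.17
12.0 False 3.37 38.44
13.5 False 3.57 38.72
15.0 False 4.74 38.99
16.5 False 4.59 39.27
18.0 False 4.78 39.54
19.5 False 4.96 39.82
21.0 False 5.27 40.09
22.5 False 5.21 40.37
24.0 False 4.6 40.64
```

```bash
python3 - <<'E'
from plant import robot
from h import *
g=robot.grab_frame("scene"); print("now",hang(g),robot.sense()["tcp_pos"]); cv2.imwrite("pics/scene7.png",cv2.resize(g["image"][120:320,215:415,::-1],None,fx=2.8,fy=2.8,interpolation=cv2.INTER_CUBIC))
E
```

```text
now (424, 0.8869486130346006, 0.9322368137898218) [0.4421655  0.12537968 0.05284443]
```

View pics/scene7.png

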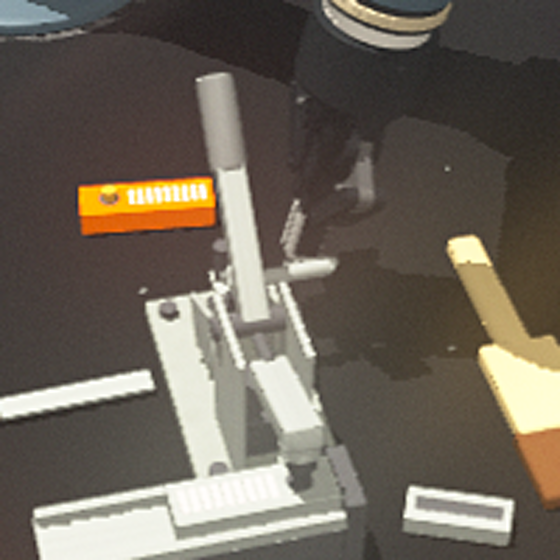

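The clamp has sprung open: the handle is back up at (215,120). Now I'll retract straight up, clear the area and check everything.

```bash
python3 - <<'E'
from plant import robot
from h import *
p=np.array(robot.sense()["tcp_pos"])
robot.move_straight(p+RC@[0,.02,.07],vel=.06)
robot.move_straight(p+RC@[-.02,.2,.26],vel=.2)
robot.sleep(.5)
f=robot.grab_frame("top"); g=robot.grab_frame("scene"); print(hang(f),hang(g),robot.sense()["t"])
f0=np.load("pics/top0.npz"); g0=np.load("pics/scene0.npz")
cv2.imwrite("pics/top8.png",cv2.resize(f["image"][190:345,225:400,::-1],None,fx=3.6,fy=3.6,interpolation=cv2.INTER_CUBIC))
cv2.imwrite("pics/scene8.png",cv2.resize(g["image"][150:350,215:415,::-1],None,fx=3,fy=3,interpolation=cv2.INTER_CUBIC))
for n,F in (("top0",f0),("top",f),("scene0",g0),("scene",g)):
    P=(cloud(F).reshape(-1,3)-C0)@RC
    m=(np.abs(P[:,1]-.060)<.012)&(np.abs(P[:,0]+.107)<.012)&(P[:,2]>.04)&(P[:,2]<.1)
    k=(np.abs(P[:,0]-.096)<.013)&(P[:,1]>-.14)&(P[:,1]<-.012)&(P[:,2]>.0645)&(P[:,2]<.0715)
    j=(np.abs(P[:,0]-.096)<.008)&(P[:,1]>-.04)&(P[:,1]<.012)&(P[:,2]>.0735)&(P[:,2]<.082)
    print(n,"paddle z",np.median(P[m,2]).round(4),"insert y",P[k,1].min().round(4),P[k,1].max().round(4),"z",np.median(P[k,2]).round(4),"pin pts",j.sum())
E
```

```text
(220, 0.878578627344889, 0.9119341500391926) (422, 0.8887016915425793, 0.9309133211611951) 44.1167
top0 paddle z 0.0692 insert y -0.1047 -0.0146 z 0.0684 pin pts 18
top paddle z 0.0694 insert y -0.0681 -0.0124 z 0.0681 pin pts 0
scene0 paddle z 0.068 insert y -0.108 -0.0181 z 0.0678 pin pts 20
scene paddle z 0.068 insert y -0.0716 -0.012 z 0.0679 pin pts 1
```

View pics/scene8.png

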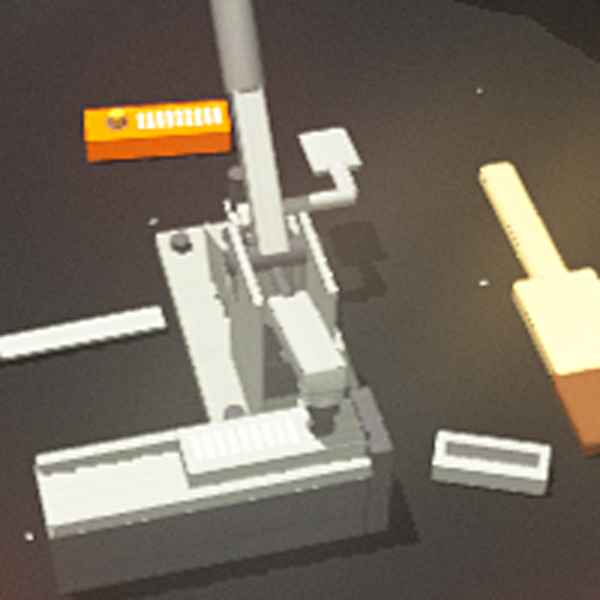

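View pics/top8.png

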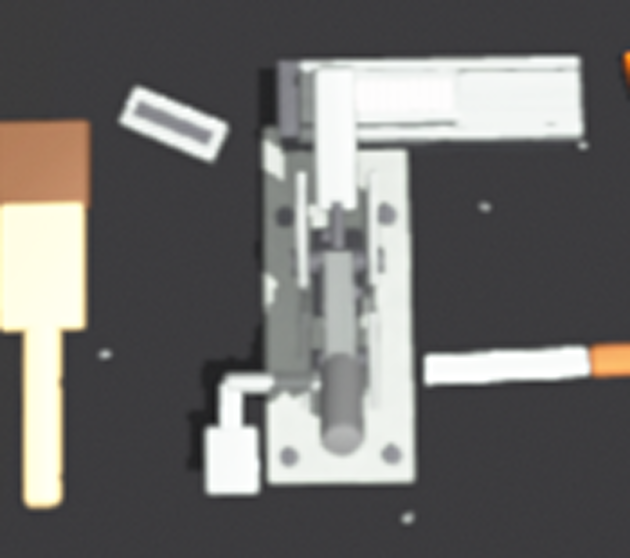

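Handle and paddle are back at rest. The insert is home: its rear edge has moved 36.5 mm, to y ≈ -70 mm. The pin no longer stands proud, and the bystanders haven't moved. Handing in.

```bash
python3 -c "
from plant import robot
robot.close_job()"
```

```text
the job is handed in; nothing more can be done
```

I pushed the insert home, locked the clamp, sprang it open again with the release lever, and handed the job in at about 44 s. The hand-in reports no verdict, so the points below are my own checks.

- **Insert:** I pushed it about 36 mm until it met the stop, and repeated light pushes gave no more travel. In the last pictures it was still home, its rear end at about y = -70 mm in the clamp's frame and its top at the right height.
- **Clamp:** My first swing fell short. The force faded to about zero at 0.76 rad, which I took for over centre, but the handle sprang back open when I let go. On the second swing I went on until the force rose to 8.5 N at the stop, at 0.85 rad. I then let go and the pictures showed it staying locked.
- **Release:** I pressed the paddle down with at most about 5 N measured. The force never dropped clearly, so I pressed it close to the end of its travel. The next picture showed the clamp open.
- **Last checks:** Handle and paddle read the same as at the start, and the brush, knife and spare bar are where they were.
- **Less certain:** The two cameras disagreed by about 3 mm, so I averaged them. I judged the pin flush only from the jaw's travel and from it no longer showing above the insert, because the jaw hides it from above.

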